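# Clear the drilling chips off the board into the tote

### The arm

A 6-joint arm with a two-finger parallel gripper is mounted at the origin on the work surface. World frame = base frame: x ahead of the robot, y to its left, z up, the work surface at z = 0. Lengths are in mm, angles in rad, forces in N, time in s.
With the tool pointing down it reaches from about 300 to 775 mm from the base axis. Payload 14.6 kg.
Tool frame: the origin (TCP) lies at the very end of the fingers, on their centre line; the grasp point (between the pads) lies manip.grasp_offset behind it (manip.grasp_offset is the distance from the TCP to the grasp point, in mm); z points along the fingers, y is the direction in which the jaws open and shut (so a half turn about z gives the same grasp; the last joint's range is limited). The gripper opens to 94 mm and grips with 3 to 60 N. Pads are 16 mm wide; open, the fingers measure 119 mm over their backs; the gripper's body (75 mm by 177 mm) begins 78 mm behind the grasp point.
Start: joints at [1.253, 0.3, 1.521, -0, 1.321, -0.067], TCP at [136.496, 532.783, 205.446] pointing down, gripper open.
Joint ranges: [-3.03, 3.03], [-0.79, 2.21], [0.23, 2.52], [-1.04, 4.18], [0, 3.07], [-2.55, 2.55]. Speed limits (rad/s): [2.22, 2.22, 2.57, 3.14, 3.14, 3.14].

### API

Orientations are given as [roll, pitch, yaw] about the fixed x, y, z axes, in that order (R = Rz(yaw) Ry(pitch) Rx(roll)).
In Python, from cell import manip gives the robot as it stands.
- The arm moves only by the tool send_rows, never from a script. Its argument "commands" is a list of rows, each a list of 2 entries, a list of its own where there are three numbers: the shift along the tool's x, y, z in m, then the turn about the tool's z in rad. A call has exactly 8 rows; each row is the pose to reach, as a shift and turn from the pose commanded when the call began, along the tool's axes at that moment; what a row does not reach only later rows make up. A row lasts 1/12 s, in which the tool goes at most 41.7 mm and 7.16 degrees, less where a joint would pass 70% of its speed; a pose out of reach is approached as far as the arm can. A call with a gripper value outside its range is refused whole. "hand" is the closure, from -1 (fully open) to 1 (shut), so that 0 is half open, set as the call begins (left out, the last holds). The fingers move at their own pace and stop on an object; "force" is the grip in N (left out, the last holds). Time passes only in rows, so rows that repeat a pose let the fingers close, or fill a call up. It gives the time, the measured TCP pose, the force and the opening at its end, in the units of the state.
- manip.read_state(): the state, without advancing time (a new reading comes with each control period).
- manip.camera(name): name is "side" or "top"; returns the picture (384x512x3 uint8, red, green, blue); there is no depth.
- manip.camera_model(name): a dict with "K" (3x3 intrinsics, pixels), "eye" and "attitude" of the camera in the world. Camera axes: x right, y down, z forward; pixel columns grow to the right and rows downward; lengths in mm; the calibration is good to about 2 mm. A picture is of the moment at which its call begins. camera_model takes no time and is no camera call.
- manip.sign_off(): hands the job in, once; it reports no verdict.
The state is a dict: "clock": time; "joints": joint angles; "qd": joint speeds; "effort": joint torques, N m; "eef_pos": TCP position; "eef_rot": TCP orientation; "wrist_force": force on the tool from outside, world axes, zero at the start; "moment": the same for the moment, N m; "finger_gap": finger opening in mm.
Only numpy, scipy, OpenCV 4.12 (cv2) and the standard library are available. Lean on these libraries where they do the work, as an engineer would, in place of code of your own. Each camera call takes 0.05 s, during which the arm holds its last target.

### The job

Fold the blue tote's bail fully over to the side away from the board, so that its mouth is free. Then take the scraper, set it sole down on the board behind the wooden chips and wipe all four off the edge into the tote, without touching the chips with the fingers. Finally stand the scraper back on the notepad on its sole and let go, leaving the cup and the loudspeaker undisturbed.

Things in the scene. Friction and masses are not known exactly. Their poses are not given: they have to be found in the camera images.
- board: fixed plywood board on battens, 210 mm (its x) by 240 mm (its y), top surface 64 mm above the table. Origin: under the board's centre at table height; z up. Along both x sides stands a rail 12 mm above the surface, 10 mm wide, leaving a 190 mm wide channel; both y ends are open. The edge over the tote is the -y end (y = -120 mm).
- tote: fixed open blue plastic tote, 230 mm (x) by 140 mm (y), 50 mm high, walls 4 mm. Origin: centre of its underside, 176 mm along the board's -y from the board's origin, axes parallel to the board's. The board's -y edge overhangs the tote's near wall by 14 mm, 14 mm above the rim.
- bail (a joint): swing angle (rad) of the tote's wire bail about the board's x through bail_pivot. 0: lower stop, bail rising 0.35 rad above level towards the board (+y), so its elevation is the joint value + 0.35; 1.22 straight up; 2.55 the stop, folded down on the tote's far side (-y). Starts at 0.3 to 0.9, above the edge. Stiff hinge (0.10 N m): stays where left.
- bail_grip (a point): middle of the bail's red grip tube, diameter 14 mm, 120 mm long, lying along the board's x, 105 mm from the hinge line. The steel wire bail is 242 mm wide, 6 mm thick, its side arms run outside the board and tote.
- bail_pivot (a point): point on the bail's hinge line, in the middle of the tote, 45 mm above the table
- scraper: loose scraper, 0.18 to 0.36 kg: a grey block with a black rubber sole, 150 mm (its x) by 50 mm (its y) by 20 mm high, origin at the centre of the sole's underside, z up, with an orange handle leaning 30 degrees from vertical towards its +y (see scraper_grip). It starts standing on the notepad, its +y within 0.75 rad of the board's +y.
- scraper_grip (a point): middle of the scraper's handle, (0, 18, 72) mm in its frame. The flat handle rises from (0, -12, 20) mm along (0, 0.5, 0.866) for 95 mm; it is 70 mm wide along x and 22 mm thick, its flat faces square to (0, 0.866, -0.5): pinch these faces with the fingers along the lean.
- notepad: fixed cream notepad with a green end strip, 215 mm (x) by 150 mm (y), 8 mm thick. Origin: centre of its underside, z up.
- cup: loose white paper cup with a black lid, 82 mm wide, 115 mm high, origin at the centre of its underside; a bystander
- speaker: loose heavy brown loudspeaker 130 x 110 x 190 mm high, origin at the centre of its underside; a bystander
- amp: fixed amber wooden box 160 x 200 x 65 mm with an open lid rising to 220 mm on its -x side; origin at the centre of its underside; a bystander
- chip0: loose pale wooden hole-saw disc, 42 mm in diameter, 12 mm thick, 12 g, origin at the centre of its underside; lies flat on the board at the start
- chip1: loose dark wooden offcut bar, 62 x 22 x 12 mm (its x, y, z), 12 g, origin at the centre of its underside; lies flat on the board at the start
- chip2: loose pale wooden hole-saw disc, 42 mm in diameter, 12 mm thick, 12 g, origin at the centre of its underside; lies flat on the board at the start
- chip3: loose dark wooden offcut bar, 62 x 22 x 12 mm (its x, y, z), 12 g, origin at the centre of its underside; lies flat on the board at the start
There are look-alikes about, which are no part of the job. What is shaped like the chip3 but turquoise or yellow is not meant.

How it is judged:
By the outcome, as a careful person would: the job done as asked, in the order asked, and still so for the second after the job is handed in, with the robot touching nothing.
It also fails if it takes over 72 s, if anything falls off the work surface, if the arm or the gripper's body presses on something with over 40 N, if the wrist force passes 120 N, or if a joint passes its speed limit or range.

## Working session

There is one attempt and no reset: what is moved stays moved. The work goes in short steps, Python scripts to look and compute and a tool call to move; the robot and the scene stay as the last step left them, time stands still between calls to the robot, and variables do not carry over. Pictures are saved under pics/ and viewed, and the job is handed in when it is done.

Besides the shell and the picture viewer there is one more tool, called after "Emit:" as a command line: name --argument value ..., lists and objects as JSON in quotes. send_rows: Moves the arm, as the interface text tells. Its arguments: {"type":"object","properties":{"commands":{"type":"array","items":{"type":"array"}},"hand":{"type":"number"},"force":{"type":"number"}},"required":["commands"]}

```bash
mkdir -p pics; ls; python3 - <<'E'
from cell import manip
import cv2,numpy as np
for n in("side","top"):
    im=manip.camera(n); cv2.imwrite(f"pics/{n}0.png",cv2.cvtColor(im,cv2.COLOR_RGB2BGR))
    print(n,manip.camera_model(n))
print(manip.read_state(),manip.grasp_offset)
E
```

```text
pics
side {'K': array([[479.44405575,   0.        , 249.16095329],
       [  0.        , 479.44405575, 184.2541609 ],
       [  0.        ,   0.        ,   1.        ]]), 'eye': array([-283.21199854, -983.23041191,  889.23457287]), 'attitude': array([-2.15043344, -0.01615544, -0.71437314])}
top {'K': array([[387.08011337,   0.        , 253.50179512],
       [  0.        , 387.08011337, 195.40355765],
       [  0.        ,   0.        ,   1.        ]]), 'eye': array([ 449.65664782,  -73.93300687, 1163.74851289]), 'attitude': array([-3.07086368,  0.01049197, -1.55240517])}
{'clock': 0.1, 'joints': array([ 1.25338615e+00,  3.00399311e-01,  1.52149001e+00, -6.42323088e-06,
        1.32071830e+00, -6.66036062e-02]), 'qd': array([ 0.00088618, -0.00236736, -0.00243868,  0.00132411,  0.0017817 ,
       -0.00052656]), 'effort': array([ 7.44004956e-05, -5.32637823e+01, -3.53288090e+01,  7.09232851e-02,
        2.34537944e-02, -5.73966099e-05]), 'eef_pos': array([136.43679529, 532.57245189, 204.96424031]), 'eef_rot': array([-3.14057952e+00, -6.13424640e-05,  2.89078765e+00]), 'wrist_force': array([ 0.20473597,  0.05845529, -0.04582978]), 'moment': array([ 0.07680532, -0.03402814, -0.05144108]), 'finger_gap': 93.72828347453601} 18.8
```

View pics/side0.png

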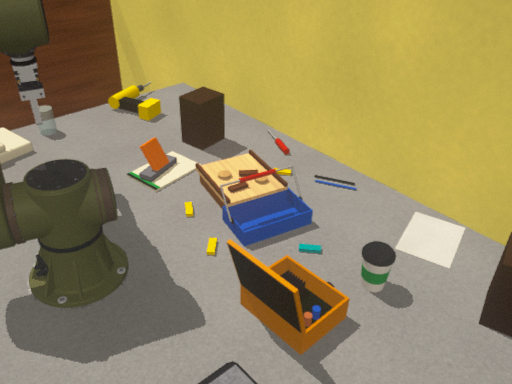

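View pics/top0.png

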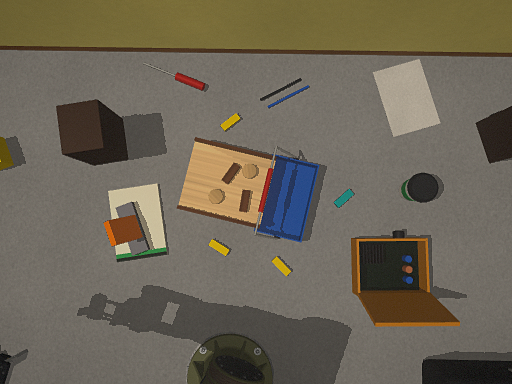

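```bash
cat > h.py <<'E'
from cell import manip
import cv2,numpy as np
from scipy.spatial.transform import Rotation as Ro
def cam(n):
    m=manip.camera_model(n); return m["K"],Ro.from_euler('xyz',m["attitude"]).as_matrix(),np.array(m["eye"])
def ray(n,p,z):
    K,R,e=cam(n); d=R@np.linalg.solve(K,[p[0],p[1],1.]); return e+d*(z-e[2])/d[2]
def proj(n,X):
    K,R,e=cam(n); c=(np.atleast_2d(X)-e)@R; q=c@K.T; return q[:,:2]/q[:,2:]
def shot(n,f,box=None,s=1):
    im=cv2.cvtColor(manip.camera(n),cv2.COLOR_RGB2BGR)
    cv2.imwrite(f"pics/{f}_raw.png",im); crop(f"pics/{f}_raw.png",f,box,s); return im
def crop(src,f,box,s):
    im=cv2.imread(src)
    if box: x0,y0,x1,y1=box; im=im[y0:y1,x0:x1]
    cv2.imwrite(f"pics/{f}.png",cv2.resize(im,None,fx=s,fy=s,interpolation=cv2.INTER_CUBIC))
E
python3 - <<'E'
from h import *
print(proj("top",[[0,0,0]]),proj("side",[[0,0,0]]))
crop("pics/top0.png","t_board",(170,130,330,250),5)
crop("pics/top0.png","t_pad",(95,170,185,270),6)
crop("pics/side0.png","s_mid",(120,120,320,250),4)
E
```

```text
[[229.53093424 376.75501055]] [[ 80.01357562 271.61912369]]
```

View pics/t_board.png

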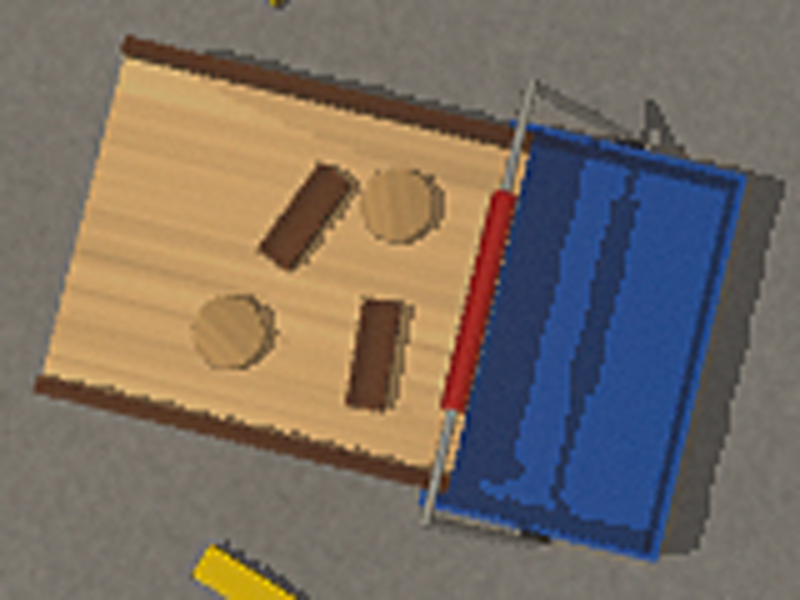

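View pics/t_pad.png

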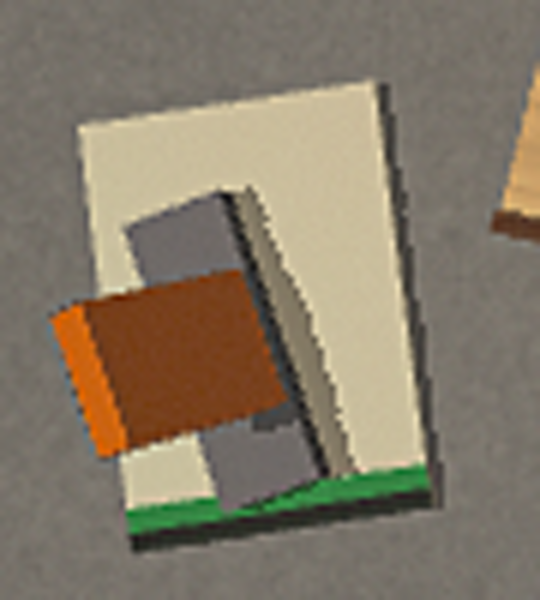

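View pics/s_mid.png

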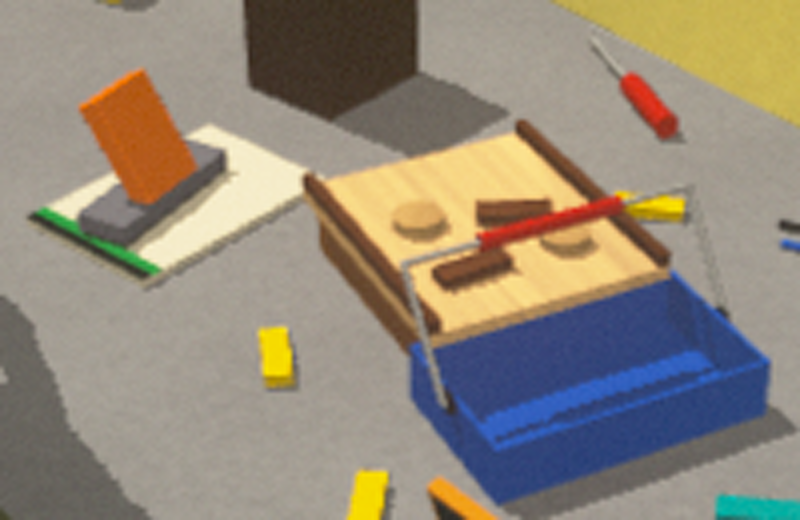

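```bash
cat > fit.py <<'E'
from h import *
from scipy.optimize import least_squares
def un(c,o,s): return [(c[0]+.5)/s-.5+o[0],(c[1]+.5)/s-.5+o[1]]
def fit(pts,z0,x0):  # pts: list (cam, px, local xyz)
    def res(p):
        R=Ro.from_euler('z',p[2]).as_matrix(); r=[]
        for c,px,X in pts: r.append(proj(c,R@np.array(X,float)+[p[0],p[1],z0])[0]-px)
        return np.ravel(r)
    s=least_squares(res,x0,x_scale=[100,100,1]); print(np.round(s.x,4),"rms",np.sqrt(np.mean(s.fun**2)).round(2)); print(s.fun.reshape(-1,2).round(1).tolist()); return s.x
E
python3 - <<'E'
from fit import *
T=lambda c:un(c,(170,130),5)
P=lambda c:un(c,(95,170),6)
S=lambda c:un(c,(120,120),4)
b=[("top",T((125,36)),(105,120,76)),("top",T((37,376)),(-105,120,76)),("top",T((528,126)),(105,-120,76)),
("top",T((747,178)),(115,-246,50)),("top",T((657,560)),(-115,-246,50)),("top",T((423,505)),(-115,-106,50)),
("side",S((498,502)),(-115,-246,0)),("side",S((768,362)),(115,-246,50)),("side",S((521,120)),(105,120,76)),("side",S((305,176)),(-105,120,76))]
B=fit(b,0,[450,0,0.2])
n=[("top",P((78,127)),(107.5,75,8)),("top",P((375,80)),(107.5,-75,8)),("top",P((130,535)),(-107.5,75,8)),("top",P((428,485)),(-107.5,-75,8)),
("side",S((208,123)),(107.5,75,8)),("side",S((148,282)),(-107.5,-75,8)),("side",S((312,170)),(107.5,-75,8))]
N=fit(n,0,[450,250,0.2])
h=np.array([0,.5,.866]);nn=np.array([0,.866,-.5]);top=np.array([0,-12,20])+95*h
s=[("top",P((122,228)),(75,25,20)),("top",P((220,192)),(75,-25,20)),("top",P((325,476)),(-75,-25,20)),("top",P((222,510)),(-75,25,20)),
("top",P((50,317)),top+11*nn+[35,0,0]),("top",P((82,303)),top-11*nn+[35,0,0]),("top",P((128,440)),top-11*nn+[-35,0,0]),("top",P((105,457)),top+11*nn-[35,0,0]),
("side",S((80,105)),top-11*nn-[35,0,0])]
fit(s,8,[450,250,0.2])
R=Ro.from_euler('z',B[2]).as_matrix();o=np.array([B[0],B[1],0])
# bail: find e
def r(p):
    q=[];
    for c,px,sx in [("top",T((507,190)),60),("top",T((456,409)),-60),("side",S((481,240)),-60),("side",S((620,203)),60)]:
        q.append(proj(c,R@np.array([sx,-176+105*np.cos(p[0]),45+105*np.sin(p[0])])+o)[0]-px)
    return np.ravel(q)
q=least_squares(r,[0.9]);print("elev",q.x,q.fun.round(1), "joint",q.x-.35)
for nme,c in [("c0",(232,332)),("c2",(400,206)),("bar1",(306,217)),("bar3",(376,355))]:
    w=ray("top",T(c),76); print(nme,w.round(),(R.T@(w-o)).round())
w=ray("top",(218.5,247.5),10);print("yel",w)
E
```

```text
[ 5.643701e+02  1.659450e+01 -2.231000e-01] rms 0.99
[[-0.1, -0.8], [-1.1, 2.7], [1.1, 1.0], [-0.0, -0.9], [-0.4, 0.2], [-1.2, -0.5], [-0.1, 0.8], [1.3, -0.2], [1.6, -0.5], [-0.2, -0.7]]
[4.477230e+02 2.893049e+02 1.842000e-01] rms 1.64
[[-1.3, -0.7], [-1.6, -1.1], [0.1, 2.5], [0.2, 2.4], [0.8, -0.1], [0.1, -1.0], [4.1, 1.4]]
[4.269399e+02 2.954518e+02 3.786000e-01] rms 1.1
[[0.2, -0.2], [-0.1, -0.2], [-0.7, 0.4], [0.4, 0.8], [-0.1, 0.1], [-0.5, -0.1], [0.3, 1.4], [-1.0, 0.8], [4.0, -0.8]]
elev [0.93403976] [-0.   0.3 -0.4 -0.2  0.3  0.5  0.8  0.1] joint [0.58403976]
c0 [523.  45.  76.] [-47.  18.  76.]
c2 [596. -49.  76.] [ 45. -57.  76.]
bar1 [589.   4.  76.] [27. -7. 76.]
bar3 [511. -37.  76.] [-40. -64.  76.]
yel [374.61978683  40.52264229  10.        ]
```

```bash
cat >> fit.py <<'E'
T=lambda c:un(c,(170,130),5)
P=lambda c:un(c,(95,170),6)
S=lambda c:un(c,(120,120),4)
E
cat > nav.py <<'E'
from h import *
B=np.array([564.4,16.6,-.2231])
def b2w(p):
    R=Ro.from_euler('z',B[2]).as_matrix(); return R@np.array(p,float)+[B[0],B[1],0]
def w2b(p):
    R=Ro.from_euler('z',B[2]).as_matrix(); return R.T@(np.array(p,float)-[B[0],B[1],0])
def go(w,yaw=None):
    s=manip.read_state(); R=Ro.from_euler('xyz',s["eef_rot"]).as_matrix()
    d=R.T@(np.array(w,float)-s["eef_pos"])
    t=0 if yaw is None else (s["eef_rot"][2]-yaw+np.pi)%(2*np.pi)-np.pi
    print("shift m",(d/1000).round(4),"turn",round(t,4),"clock",s["clock"],"pos",s["eef_pos"].round(1),"rot",s["eef_rot"].round(3))
E
python3 - <<'E'
from fit import *
b=[("top",T((125,36)),(105,120,76)),("top",T((35,391)),(-105,120,76)),("top",T((528,126)),(105,-120,76)),
("top",T((747,178)),(115,-246,50)),("top",T((657,560)),(-115,-246,50)),("top",T((423,505)),(-115,-106,50)),
("side",S((498,502)),(-115,-246,0)),("side",S((768,362)),(115,-246,50)),("side",S((521,120)),(105,120,76)),("side",S((305,176)),(-105,120,76))]
fit(b,0,[450,0,0.2])
n=[("top",P((78,127)),(107.5,75,8)),("top",P((375,80)),(107.5,-75,8)),("top",P((133,549)),(-107.5,75,8)),("top",P((433,504)),(-107.5,-75,8)),
("side",S((208,123)),(107.5,75,8)),("side",S((148,282)),(-107.5,-75,8))]
fit(n,0,[450,250,0.2])
h=np.array([0,.5,.866]);nn=np.array([0,.866,-.5]);top=np.array([0,-12,20])+95*h
s=[("top",P((122,228)),(75,25,20)),("top",P((220,192)),(75,-25,20)),("top",P((325,476)),(-75,-25,20)),("top",P((222,510)),(-75,25,20)),
("top",P((50,317)),top+11*nn+[35,0,0]),("top",P((82,303)),top-11*nn+[35,0,0]),("top",P((128,440)),top-11*nn+[-35,0,0]),("top",P((105,457)),top+11*nn-[35,0,0]),
("side",S((80,105)),top+11*nn-[35,0,0]),("side",S((228,165)),(75,-25,0)),("side",S((106,242)),(-75,-25,0))]
fit(s,8,[450,250,0.2])
from nav import *
print(b2w([0,-80,0]));go(list(b2w([0,-80,0])[:2])+[240],1.348)
for nme,pt in [("spk",(115,163)),("cup",(423,187))]: print(nme,ray("top",pt,0).round())
E
```

```text
[ 5.628784e+02  1.668270e+01 -2.174000e-01] rms 0.69
[[-0.4, -0.1], [-0.6, 0.5], [0.9, 1.2], [-0.2, -1.0], [-0.1, 0.3], [-0.9, -0.2], [0.1, 1.0], [1.2, -0.3], [1.0, -0.4], [-0.7, -0.4]]
[4.456524e+02 2.865131e+02 1.781000e-01] rms 0.43
[[-0.2, -0.2], [-0.4, -0.3], [0.2, 0.7], [0.1, 0.2], [0.9, 0.4], [-0.3, -0.4]]
[4.266691e+02 2.959958e+02 3.570000e-01] rms 1.33
[[0.5, -0.5], [0.3, -0.1], [-1.3, 0.9], [-0.4, 0.9], [-0.2, -0.3], [-0.5, -0.3], [-0.2, 1.4], [-1.5, 0.7], [-0.4, 0.5], [0.7, 1.2], [4.9, 1.6]]
[546.69969186 -61.41729995   0.        ]
shift m [-0.5448 -0.4736 -0.0346] turn 1.5428 clock 0.1 pos [136.4 532.6 205. ] rot [-3.141 -0.     2.891]
spk [623. 363.   0.]
cup [ 566. -569.    0.]
```

Emit:
send_rows --commands '[[[0, 0, -0.035], 0.1], [[-0.545, -0.474, -0.035], 1.54], [[-0.545, -0.474, -0.035], 1.54], [[-0.545, -0.474, -0.035], 1.54], [[-0.545, -0.474, -0.035], 1.54], [[-0.545, -0.474, -0.035], 1.54], [[-0.545, -0.474, -0.035], 1.54], [[-0.545, -0.474, -0.035], 1.54]]' --hand 1 --force 20

```text
clock: 0.77
eef_pos: [302.7, 290.9, 240.4]
eef_rot: [3.142, 0.0, 1.91]
wrist_force: [0.9, 0.9, -0.1]
finger_gap: 43.8
```

```bash
sed -i 's/^B=.*/B=np.array([562.9,16.7,-.2174])/' nav.py; python3 - <<'E'
from nav import *
go(list(b2w([0,-80,0])[:2])+[240],1.353)
E
```

```text
shift m [-4.131e-01  1.119e-01  4.000e-04] turn 0.557 clock 0.7667 pos [302.7 290.9 240.4] rot [3.142 0.    1.91 ]
```

Emit:
send_rows --commands '[[[-0.413, 0.112, 0], 0.557], [[-0.413, 0.112, 0], 0.557], [[-0.413, 0.112, 0], 0.557], [[-0.413, 0.112, 0], 0.557], [[-0.413, 0.112, 0], 0.557], [[-0.413, 0.112, 0], 0.557], [[-0.413, 0.112, 0], 0.557], [[-0.413, 0.112, 0], 0.557]]'

```text
clock: 1.43
eef_pos: [493.8, 17.4, 240.3]
eef_rot: [-3.141, -0.0, 1.359]
wrist_force: [0.9, -0.1, 0.1]
finger_gap: 0.3
```

```bash
python3 - <<'E'
from nav import *
print(w2b(manip.read_state()["eef_pos"]))
go(list(b2w([0,-80,0])[:2])+[112],1.353)
E
```

```text
[-67.65463583 -14.23954526 240.32666469]
shift m [-0.0661  0.0673  0.1283] turn 0.0055 clock 1.4333 pos [493.8  17.4 240.3] rot [-3.141 -0.     1.359]
```

Emit:
send_rows --commands '[[[-0.03, 0.03, 0], 0.005], [[-0.066, 0.067, 0], 0.005], [[-0.066, 0.067, 0.03], 0.005], [[-0.066, 0.067, 0.07], 0.005], [[-0.066, 0.067, 0.1], 0.005], [[-0.066, 0.067, 0.128], 0.005], [[-0.066, 0.067, 0.128], 0.005], [[-0.066, 0.067, 0.128], 0.005]]'

```text
clock: 2.1
eef_pos: [544.3, -59.1, 112.1]
eef_rot: [-3.139, 0.0, 1.354]
wrist_force: [-0.6, -0.2, 0.3]
finger_gap: 0.7
```

```bash
python3 - <<'E'
from nav import *
print(w2b(manip.read_state()["eef_pos"]))
shot("side","s1",(120,80,320,260),4)
E
```

```text
[ -1.85438951 -77.98600418 112.07298911]
```

View pics/s1.png

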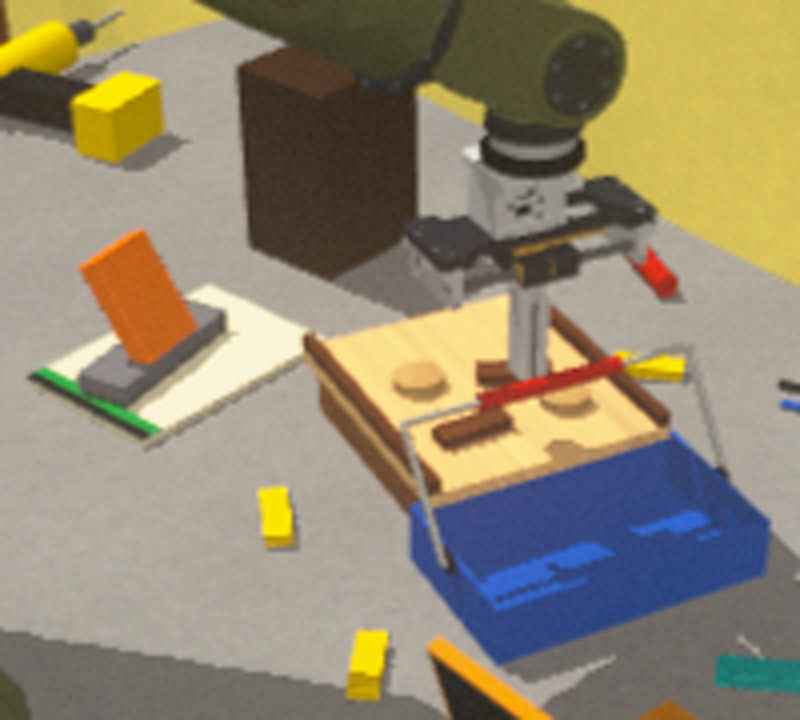

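Emit:
send_rows --commands '[[[-0.01, 0, 0], 0], [[-0.02, 0, 0], 0], [[-0.03, 0, -0.004], 0], [[-0.04, 0, -0.008], 0], [[-0.052, 0, -0.014], 0], [[-0.064, 0, -0.018], 0], [[-0.076, 0, -0.02], 0], [[-0.088, 0, -0.02], 0]]'

```text
clock: 2.82
eef_pos: [525.6, -146.6, 133.2]
eef_rot: [3.141, 0.0, 1.353]
wrist_force: [-0.2, 1.7, 1.1]
finger_gap: 0.6
```

Emit:
send_rows --commands '[[[-0.012, 0, 0], 0], [[-0.024, 0, 0.002], 0], [[-0.034, 0, 0.006], 0], [[-0.044, 0, 0.011], 0], [[-0.052, 0, 0.016], 0], [[-0.06, 0, 0.022], 0], [[-0.067, 0, 0.029], 0], [[-0.073, 0, 0.036], 0]]'

```text
clock: 3.48
eef_pos: [509.8, -217.0, 95.5]
eef_rot: [-3.141, -0.0, 1.354]
wrist_force: [1.3, 1.2, -0.5]
finger_gap: 0.0
```

```bash
python3 - <<'E'
from nav import *
print(w2b(manip.read_state()["eef_pos"]))
shot("side","s2",(140,80,340,260),4)
E
```

```text
[  -1.45250586 -239.63543394   95.52607426]
```

View pics/s2.png

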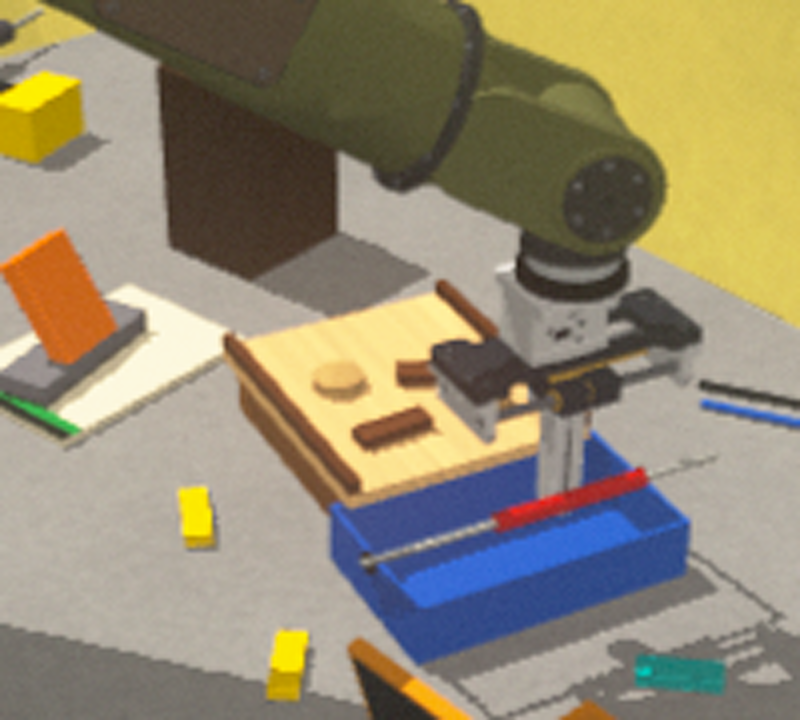

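Emit:
send_rows --commands '[[[-0.007, 0, 0.008], 0], [[-0.013, 0, 0.015], 0], [[-0.018, 0, 0.021], 0], [[-0.022, 0, 0.027], 0], [[-0.025, 0, 0.032], 0], [[-0.027, 0, 0.036], 0], [[-0.029, 0, 0.039], 0], [[-0.031, 0, 0.04], 0]]'

```text
clock: 4.2
eef_pos: [504.6, -239.7, 55.0]
eef_rot: [-3.139, -0.012, 1.355]
wrist_force: [14.7, 65.2, 13.9]
finger_gap: 0.1
```

```bash
python3 - <<'E'
from nav import *
print(w2b(manip.read_state()["eef_pos"]))
shot("side","s3",(140,80,340,260),4)
E
```

```text
[  -1.58905221 -262.888652     55.02837601]
```

View pics/s3.png

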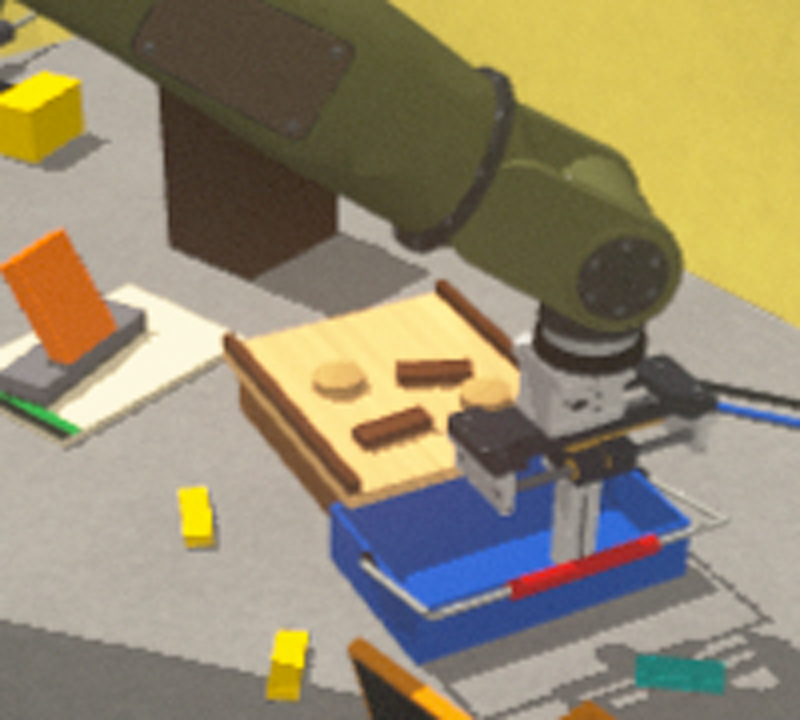

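Emit:
send_rows --commands '[[[0.01, 0, 0], 0], [[0.02, 0, -0.005], 0], [[0.025, 0, -0.035], 0], [[0.025, 0, -0.07], 0], [[0.025, 0, -0.105], 0], [[0.03, 0, -0.14], 0], [[0.05, 0, -0.16], 0], [[0.08, 0, -0.18], 0]]'

```text
clock: 4.92
eef_pos: [520.5, -169.6, 238.5]
eef_rot: [3.139, 0.001, 1.351]
wrist_force: [-0.1, -0.2, -1.4]
finger_gap: 0.6
```

```bash
python3 - <<'E'
from nav import *
print(manip.read_state()["wrist_force"])
shot("side","s4",(140,80,340,260),4);shot("top","t4",(170,130,330,250),5)
go([440,270,240],1.94)
E
```

```text
[-0.13817632 -0.2070428  -1.36761274]
shift m [ 0.409  -0.1732 -0.0013] turn -0.5839 clock 5.0167 pos [ 522.1 -166.6  240.1] rot [3.136e+00 1.000e-03 1.356e+00]
```

View pics/s4.png

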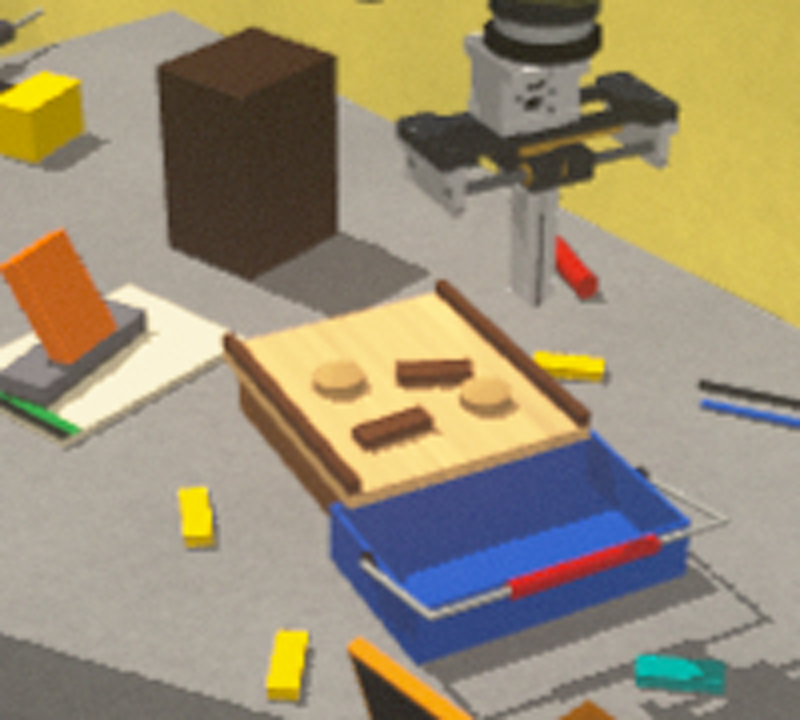

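View pics/t4.png

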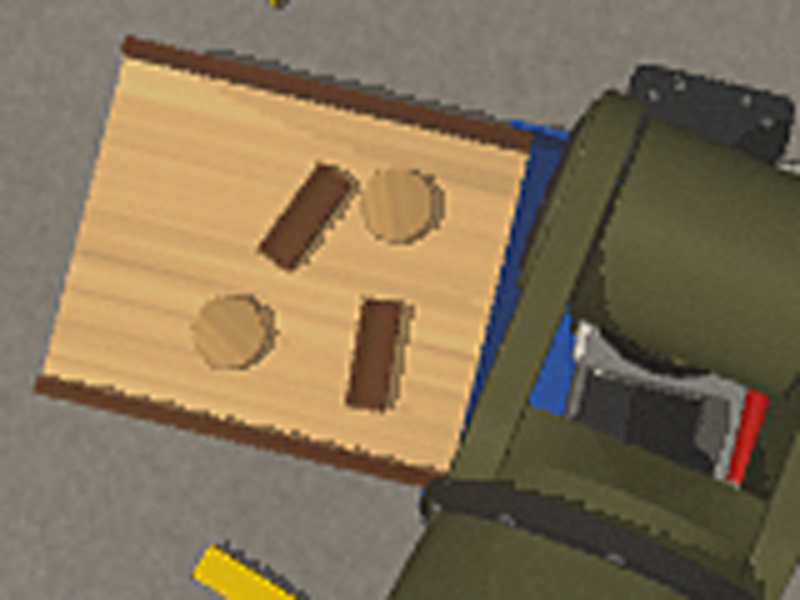

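```bash
python3 - <<'E'
from fit import *
from nav import *
S2=lambda c:un(c,(140,80),4)
def r(p): return np.ravel([proj("side",b2w([sx,-176+105*np.cos(p[0]),45+105*np.sin(p[0])]))[0]-S2(px) for px,sx in [((512,590),-60),((660,545),60)]])
q=least_squares(r,[2.8]);print(q.x-.35,q.fun)
h=np.array([0,.5,.866]);nn=np.array([0,.866,-.5]);top=np.array([0,-12,20])+95*h
s=[("top",P((122,228)),(75,25,20)),("top",P((220,192)),(75,-25,20)),("top",P((325,476)),(-75,-25,20)),("top",P((222,510)),(-75,25,20)),
("top",P((50,317)),top+11*nn+[35,0,0]),("top",P((82,303)),top-11*nn+[35,0,0]),("top",P((128,440)),top-11*nn+[-35,0,0]),("top",P((105,457)),top+11*nn-[35,0,0]),
("side",S((80,105)),top+11*nn-[35,0,0]),("side",S((144,69)),top+11*nn+[35,0,0])]
p=fit(s,8,[450,250,0.2])
R=Ro.from_euler('z',p[2]).as_matrix()
w=R@np.array([0,12.2,43+8])+[p[0],p[1],0];print(w)
go([w[0],w[1],160],np.pi/2+p[2])
# fold world-handle outline check points in side
for X in [(75,-25,0),(-75,-25,0),(-75,-25,20),(75,-25,20)]: print(X,proj("side",R@np.array(X)+[p[0],p[1],8])[0]*4-[480,480])
E
```

```text
[2.55706867] [ 0.01223902  0.41086704 -0.62181837 -0.38605871]
[4.287288e+02 2.947321e+02 3.740000e-01] rms 0.88
[[0.6, -0.9], [0.2, -0.8], [-0.5, -0.1], [0.5, 0.2], [0.2, -0.7], [-0.2, -0.8], [0.5, 0.7], [-0.8, 0.1], [0.3, 0.6], [-2.9, 1.2]]
[424.27158316 306.08876897  51.        ]
shift m [ 0.441  -0.1968  0.0786] turn -0.5887 clock 5.0167 pos [ 522.1 -166.6  240.1] rot [3.136e+00 1.000e-03 1.356e+00]
(75, -25, 0) [231.22325204 167.58491855]
(-75, -25, 0) [128.68955876 246.82226668]
(-75, -25, 20) [126.42336469 226.719105  ]
(75, -25, 20) [229.76035277 148.28686366]
```

Emit:
send_rows --commands '[[[0.441, -0.197, -0.01], -0.589], [[0.441, -0.197, -0.01], -0.589], [[0.441, -0.197, -0.01], -0.589], [[0.441, -0.197, -0.01], -0.589], [[0.441, -0.197, -0.01], -0.589], [[0.441, -0.197, -0.01], -0.589], [[0.441, -0.197, -0.01], -0.589], [[0.441, -0.197, -0.01], -0.589]]' --hand -1

```text
clock: 5.68
eef_pos: [452.7, 159.1, 243.0]
eef_rot: [3.142, 0.001, 1.942]
wrist_force: [1.4, 1.0, 0.6]
finger_gap: 50.2
```

```bash
python3 - <<'E'
from nav import *
go([424.3,306,150],np.pi/2+.374)
E
```

```text
shift m [0.1472 0.0269 0.093 ] turn -0.0023 clock 5.6833 pos [452.7 159.1 243. ] rot [3.142e+00 1.000e-03 1.942e+00]
```

Emit:
send_rows --commands '[[[0.04, 0.008, 0], 0], [[0.08, 0.016, 0], 0], [[0.12, 0.024, 0], 0], [[0.147, 0.027, 0.03], 0], [[0.147, 0.027, 0.06], 0], [[0.147, 0.027, 0.093], 0], [[0.147, 0.027, 0.093], 0], [[0.147, 0.027, 0.093], 0]]' --hand -1

```text
clock: 6.35
eef_pos: [424.9, 304.0, 149.7]
eef_rot: [-3.139, 0.001, 1.943]
wrist_force: [-0.5, -0.7, 0.2]
finger_gap: 93.9
```

```bash
python3 - <<'E'
from nav import *
go([424.3,306,51],np.pi/2+.374)
shot("side","s5",(100,60,260,220),5);shot("top","t5",(80,130,230,280),5)
E
```

```text
shift m [0.0022 0.0004 0.0987] turn -0.0022 clock 6.35 pos [424.9 304.  149.7] rot [-3.139e+00  1.000e-03  1.943e+00]
```

View pics/s5.png

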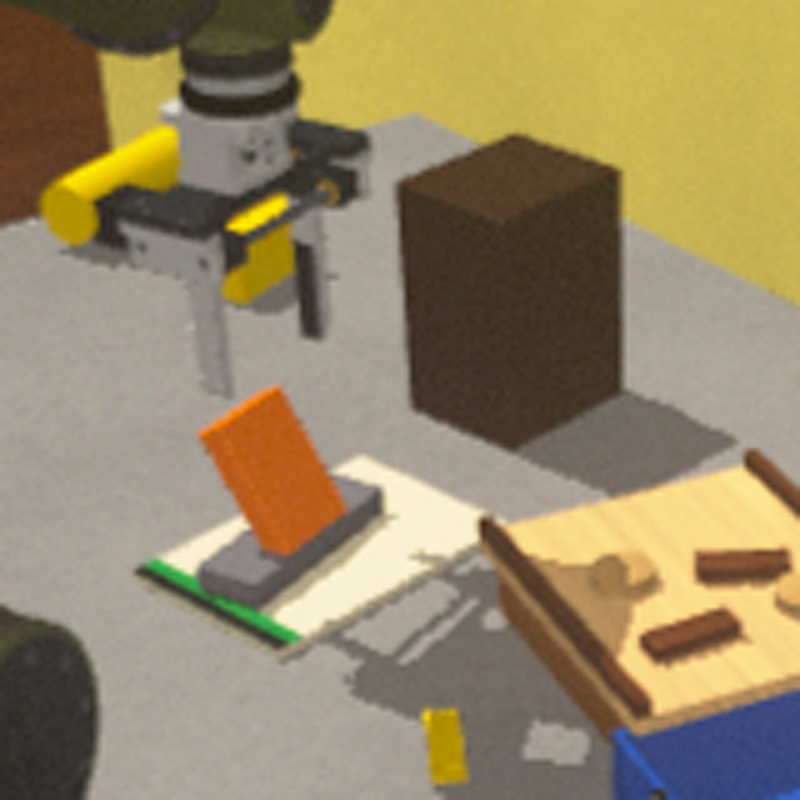

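View pics/t5.png

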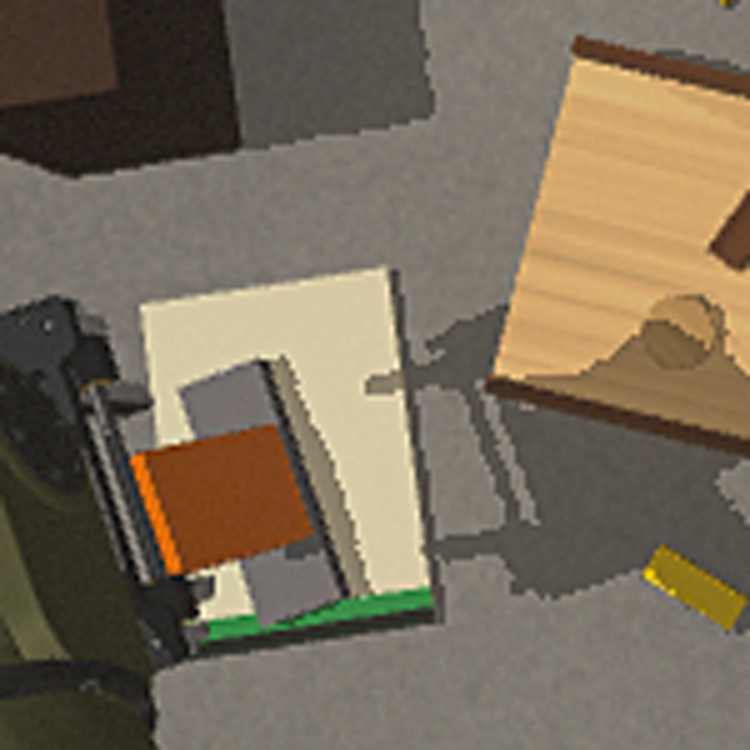

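```bash
python3 - <<'E'
from nav import *
c=np.array([424.9,304,149.7]);j=np.array([np.cos(.374),np.sin(.374),0])
for d in(-59,-47,47,59): print(d,proj("side",c+d*j)[0]*5-[500,300],proj("top",c+d*j)[0]*5-[400,650])
E
```

```text
-59 [211.66853345 399.99019698] [202.35983488 604.57953999]
-47 [223.21748393 392.47066423] [194.91314283 582.87148712]
47 [309.32404399 336.40660024] [137.00547274 414.06327596]
59 [319.7894497  329.59256453] [129.66678857 392.67007979]
```

Emit:
send_rows --commands '[[[0.002, 0, 0.02], 0], [[0.002, 0, 0.04], 0], [[0.002, 0, 0.06], 0], [[0.002, 0, 0.075], 0], [[0.002, 0, 0.088], 0], [[0.002, 0, 0.098], 0], [[0.002, 0, 0.098], 0], [[0.002, 0, 0.098], 0]]'

```text
clock: 7.12
eef_pos: [425.0, 306.7, 53.4]
eef_rot: [3.14, -0.0, 1.942]
wrist_force: [0.2, 0.3, 1.2]
finger_gap: 93.6
```

Emit:
send_rows --commands '[[[0, 0, 0], 0], [[0, 0, 0], 0], [[0, 0, 0], 0], [[0, 0, 0], 0], [[0, 0, 0], 0], [[0, 0, 0], 0], [[0, 0, 0], 0], [[0, 0, 0], 0]]' --hand 1 --force 50

```text
clock: 7.78
eef_pos: [424.3, 306.6, 52.8]
eef_rot: [3.142, -0.0, 1.943]
wrist_force: [-3.4, -1.3, 6.5]
finger_gap: 69.5
```

```bash
python3 - <<'E'
from nav import *
print(manip.read_state()["wrist_force"])
shot("side","s6",(100,60,260,220),5);shot("top","t6",(80,130,230,280),5)
E
```

```text
[-3.38190551 -1.25324117  6.50319139]
```

View pics/s6.png

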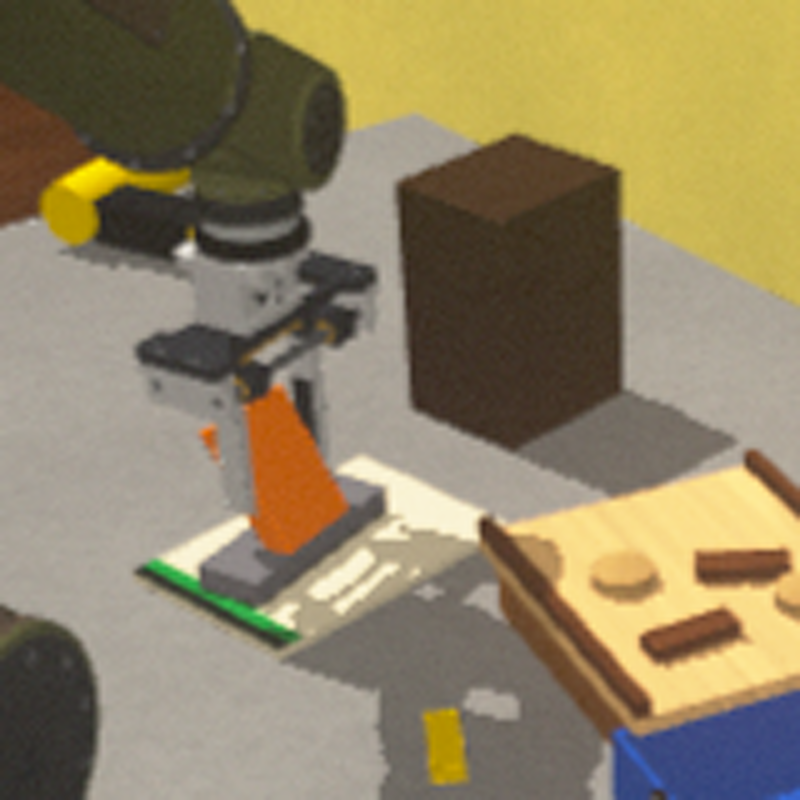

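View pics/t6.png

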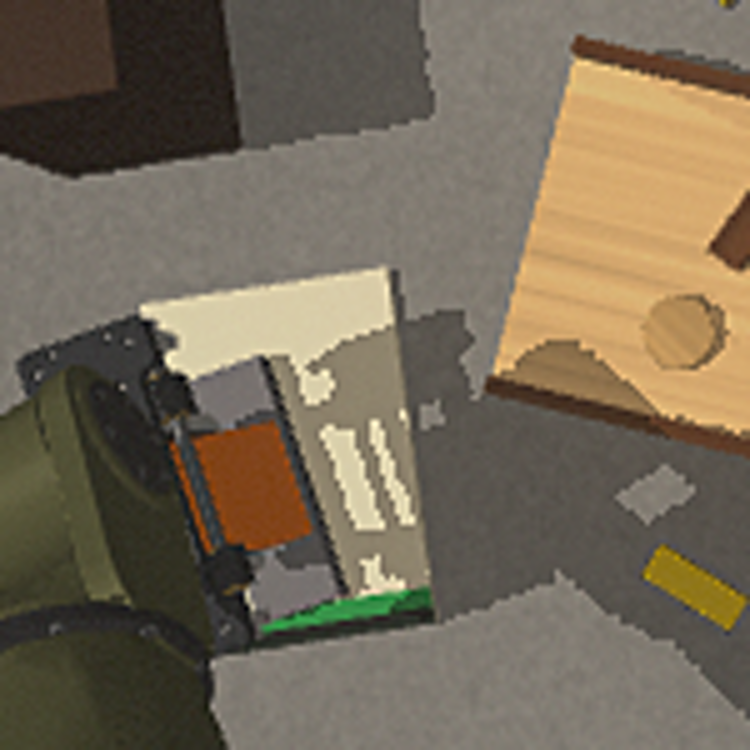

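Emit:
send_rows --commands '[[[0, 0, -0.01], 0], [[0, 0, -0.025], 0], [[0, 0, -0.045], 0], [[0, 0, -0.07], 0], [[0, 0, -0.095], 0], [[0, 0, -0.12], 0], [[0, 0, -0.14], 0], [[0, 0, -0.14], 0]]'

```text
clock: 8.55
eef_pos: [425.5, 307.3, 196.6]
eef_rot: [3.135, -0.001, 1.943]
wrist_force: [-0.5, 0.4, -2.3]
finger_gap: 70.0
```

```bash
python3 - <<'E'
from nav import *
print(manip.read_state()["wrist_force"],manip.read_state()["moment"],manip.read_state()["finger_gap"])
w=b2w([0,98.7,0]); go([w[0],w[1],180],1.353)
shot("side","s7",(100,40,260,200),5)
E
```

```text
[-0.45245738  0.35999154 -2.26018081] [-0.05777618 -0.00979516 -0.00172353] 69.96913921961753
shift m [-0.2386  0.0771  0.0169] turn 0.5898 clock 8.55 pos [425.5 307.3 196.6] rot [ 3.135e+00 -1.000e-03  1.943e+00]
```

View pics/s7.png

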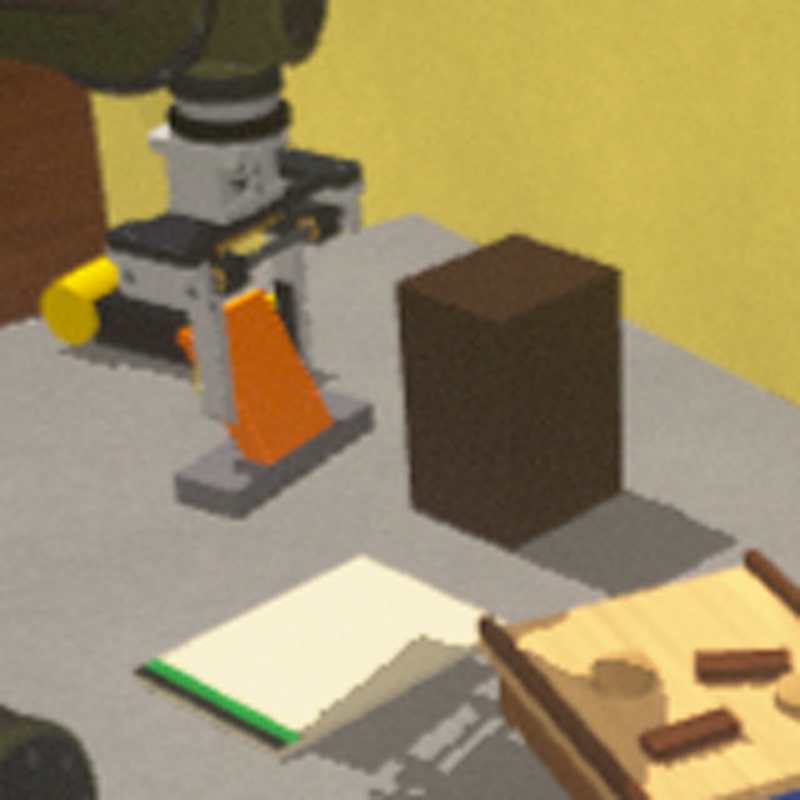

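Emit:
send_rows --commands '[[[-0.03, 0.01, 0], 0.08], [[-0.06, 0.02, 0], 0.16], [[-0.09, 0.03, 0], 0.24], [[-0.12, 0.04, 0], 0.32], [[-0.15, 0.05, 0], 0.4], [[-0.18, 0.06, 0], 0.48], [[-0.21, 0.07, 0], 0.55], [[-0.239, 0.077, 0.01], 0.59]]'

```text
clock: 9.27
eef_pos: [584.1, 110.4, 181.8]
eef_rot: [3.141, -0.0, 1.349]
wrist_force: [0.4, -0.4, -2.9]
finger_gap: 69.6
```

Emit:
send_rows --commands '[[[0, 0, 0.015], 0], [[0, 0, 0.03], 0], [[0, 0, 0.045], 0], [[0, 0, 0.055], 0], [[0, 0, 0.055], 0], [[0, 0, 0.055], 0], [[0, 0, 0.055], 0], [[0, 0, 0.055], 0]]'

```text
clock: 9.93
eef_pos: [583.3, 112.0, 128.2]
eef_rot: [3.14, -0.0, 1.353]
wrist_force: [1.1, 0.7, -2.3]
finger_gap: 69.6
```

```bash
python3 - <<'E'
from nav import *
s=manip.read_state();print(w2b(s["eef_pos"]))
w=b2w([0,98.7,0]); go([w[0],w[1],109],1.353)
shot("side","s8",(140,40,300,200),5);shot("top","t8",(150,110,310,240),5)
E
```

```text
[ -0.6385407   97.46294369 128.18080549]
shift m [0.0012 0.0006 0.0192] turn -0.0 clock 9.9333 pos [583.3 112.  128.2] rot [ 3.14  -0.     1.353]
```

View pics/s8.png

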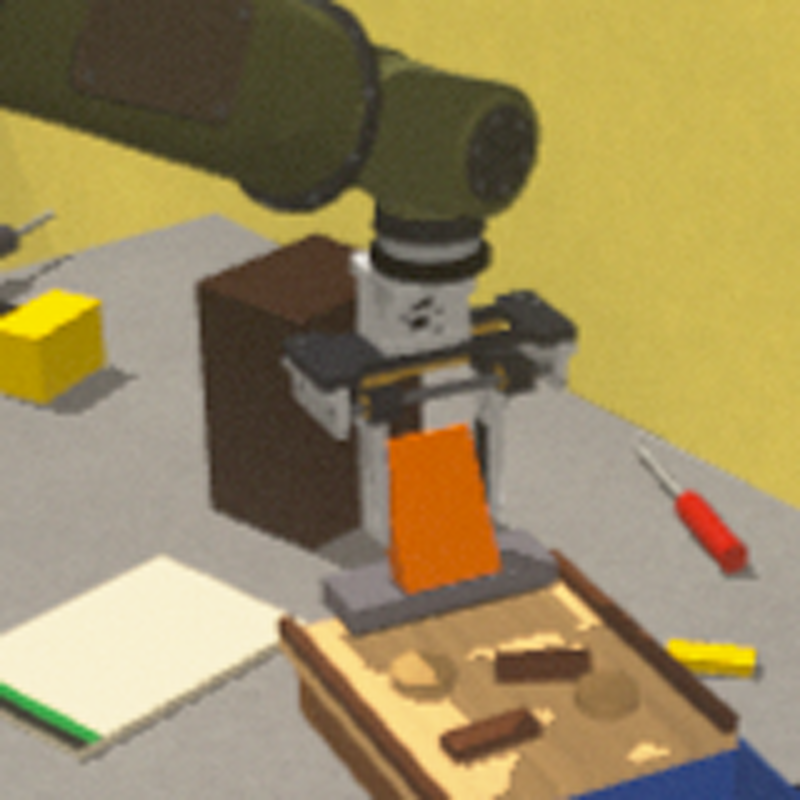

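View pics/t8.png

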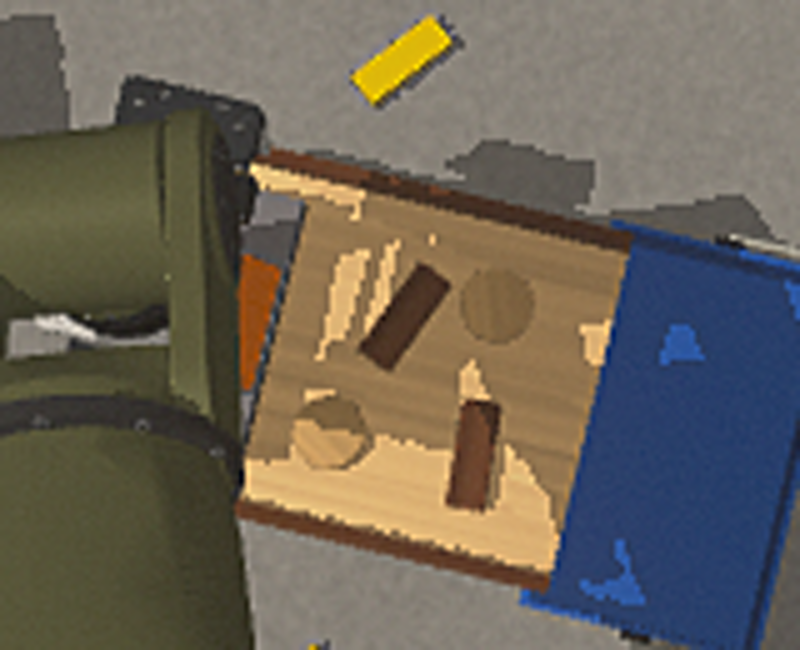

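```bash
python3 - <<'E'
from nav import *
for X in[(75,60,84),(-75,60,84),(75,60,104),(-75,60,104),(95,60,64),(-95,60,64)]: print(X,proj("top",b2w(X))[0]*5-[750,550],proj("side",b2w(X))[0]*5-[700,200])
E
```

```text
(75, 60, 84) [308.45587493 205.72130722] [558.38227393 584.44637471]
(-75, 60, 84) [243.89825661 463.80808984] [354.9863169  636.88383261]
(75, 60, 104) [304.18937548 199.05565383] [558.95241764 558.44395536]
(-75, 60, 104) [238.38000003 461.92478642] [354.13159931 610.22400801]
(95, 60, 64) [320.93094304 178.69303249] [583.60975321 603.32146706]
(-95, 60, 64) [240.68342193 499.76568621] [327.69792015 670.5608246 ]
```

Emit:
send_rows --commands '[[[0.001, 0, 0.008], 0], [[0.001, 0, 0.013], 0], [[0.001, 0, 0.017], 0], [[0.001, 0, 0.0185], 0], [[0.001, 0, 0.02], 0], [[0.001, 0, 0.021], 0], [[0.001, 0, 0.021], 0], [[0.001, 0, 0.021], 0]]'

```text
clock: 10.7
eef_pos: [582.9, 113.0, 108.8]
eef_rot: [-3.142, -0.0, 1.353]
wrist_force: [-14.0, -2.8, 25.7]
finger_gap: 70.0
```

```bash
python3 - <<'E'
from nav import *
s=manip.read_state();print(w2b(s["eef_pos"]),s["wrist_force"],s["moment"])
shot("side","s9",(140,40,300,200),5);shot("top","t9",(150,110,310,240),5)
E
```

```text
[ -1.19569119  98.30680797 108.75708681] [-14.04987285  -2.76259366  25.71728064] [-0.17729581  3.85102639  0.01224716]
```

View pics/s9.png

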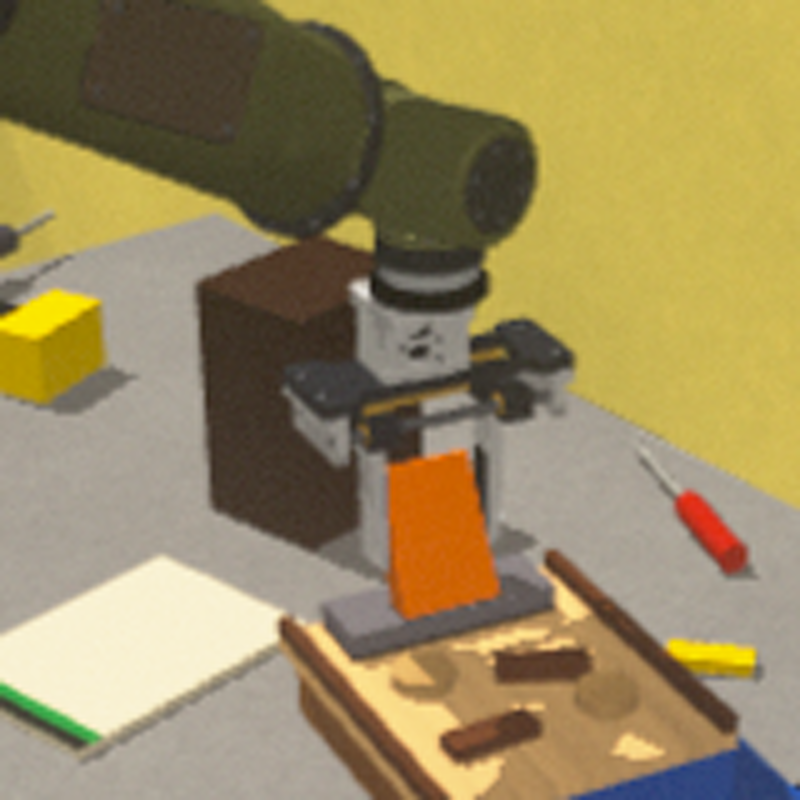

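View pics/t9.png

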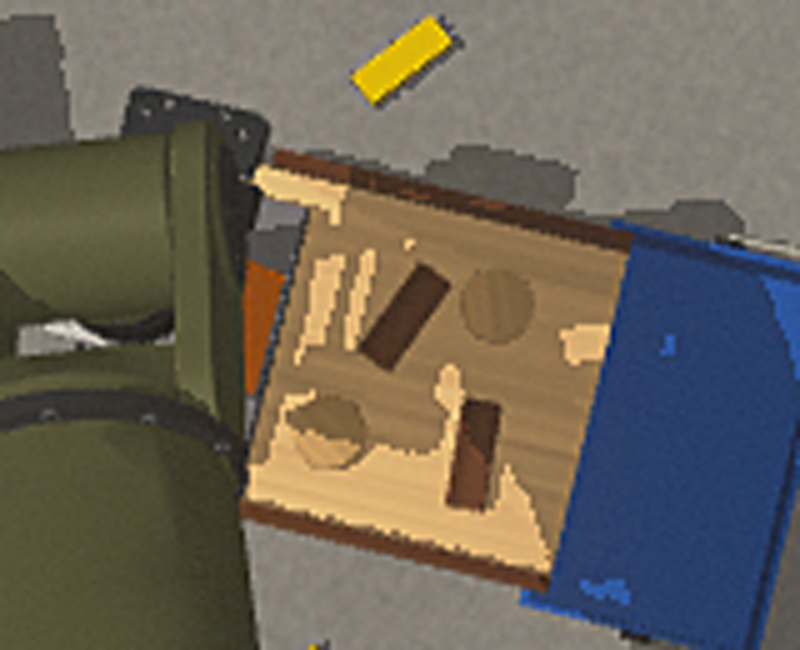

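Emit:
send_rows --commands '[[[0, 0, -0.001], 0], [[-0.006, 0, -0.001], 0], [[-0.014, 0, -0.001], 0], [[-0.023, 0, -0.001], 0], [[-0.032, 0, -0.001], 0], [[-0.041, 0, -0.001], 0], [[-0.05, 0, -0.001], 0], [[-0.059, 0, -0.001], 0]]'

```text
clock: 11.47
eef_pos: [571.6, 56.0, 109.1]
eef_rot: [3.138, -0.003, 1.352]
wrist_force: [2.4, 9.0, 10.0]
finger_gap: 69.8
```

```bash
python3 - <<'E'
from nav import *
s=manip.read_state();print(w2b(s["eef_pos"]),s["wrist_force"],s["moment"],s["eef_rot"])
shot("side","s10",(140,80,300,240),5)
E
```

```text
[4.31211355e-02 4.02971943e+01 1.09112773e+02] [ 2.43113725  8.95429691 10.00973381] [ 1.730484    0.38355809 -0.52717551] [ 3.13805568 -0.00315789  1.35228034]
```

View pics/s10.png

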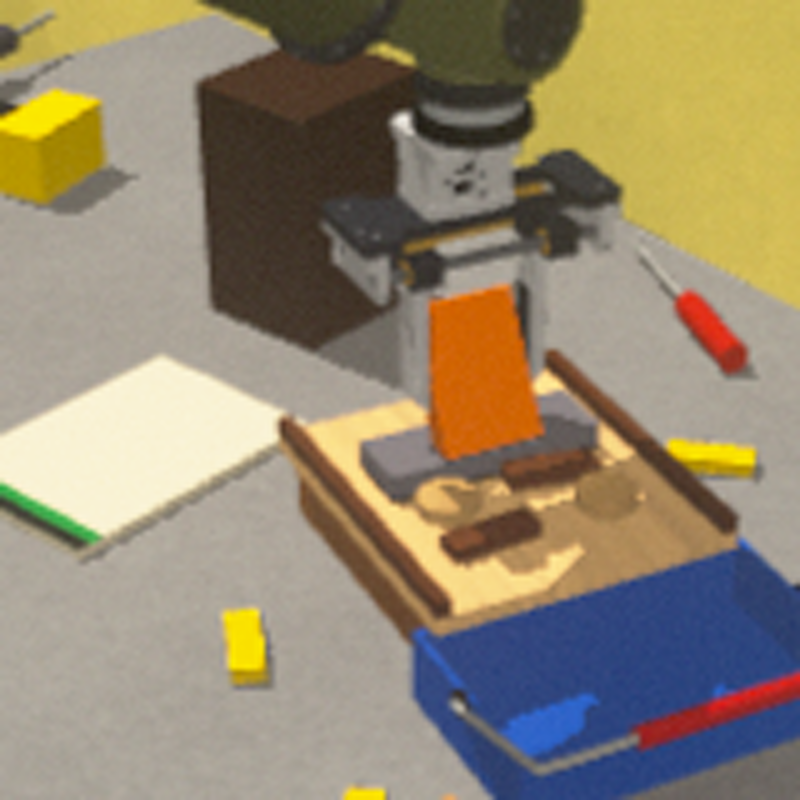

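Wiping cleanly. Continue.

Emit:
send_rows --commands '[[[-0.01, 0, 0], 0], [[-0.02, 0, 0], 0], [[-0.03, 0, 0], 0], [[-0.04, 0, 0], 0], [[-0.05, 0, 0], 0], [[-0.06, 0, 0], 0], [[-0.069, 0, 0], 0], [[-0.077, 0, 0], 0]]'

```text
clock: 12.18
eef_pos: [555.0, -19.4, 109.1]
eef_rot: [3.138, -0.003, 1.352]
wrist_force: [3.6, 8.7, 12.6]
finger_gap: 69.7
```

```bash
python3 - <<'E'
from nav import *
s=manip.read_state();print(w2b(s["eef_pos"]),s["wrist_force"],s["moment"],s["eef_rot"])
shot("side","s11",(140,80,300,240),5)
E
```

```text
[ 9.90241817e-02 -3.69151662e+01  1.09104676e+02] [ 3.62880912  8.66353269 12.57846382] [ 1.82169797  0.38589655 -0.52939675] [ 3.13801099e+00 -2.75357987e-03  1.35208186e+00]
```

View pics/s11.png

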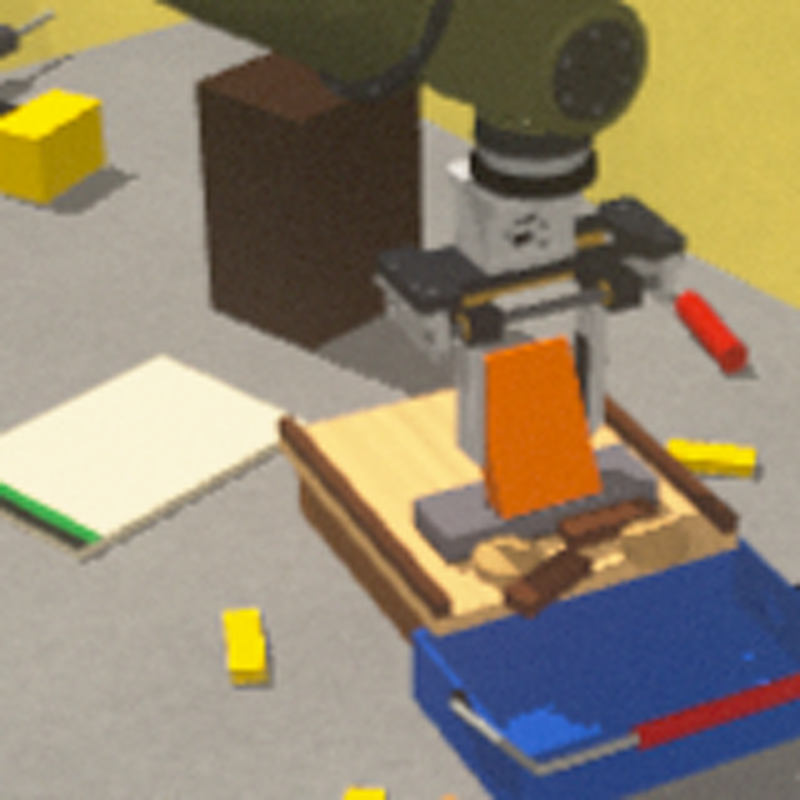

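Emit:
send_rows --commands '[[[-0.008, 0, 0], 0], [[-0.016, 0, 0], 0], [[-0.024, 0, 0], 0], [[-0.032, 0, 0], 0], [[-0.04, 0, 0], 0], [[-0.048, 0, 0], 0], [[-0.053, 0, 0], 0], [[-0.057, 0, 0], 0]]'

```text
clock: 12.9
eef_pos: [542.7, -75.1, 109.1]
eef_rot: [3.138, -0.002, 1.352]
wrist_force: [3.7, 9.6, 13.5]
finger_gap: 69.9
```

```bash
python3 - <<'E'
from nav import *
s=manip.read_state();print(w2b(s["eef_pos"]),s["wrist_force"],s["moment"],s["eef_rot"])
shot("side","s12",(160,100,320,260),5);shot("top","t12",(200,130,340,250),5)
E
```

```text
[ 2.82035887e-02 -9.39702413e+01  1.09050144e+02] [ 3.74574924  9.61997219 13.52448883] [ 1.98601128  0.51644387 -0.56009246] [ 3.13824923e+00 -2.37270022e-03  1.35180572e+00]
```

View pics/s12.png

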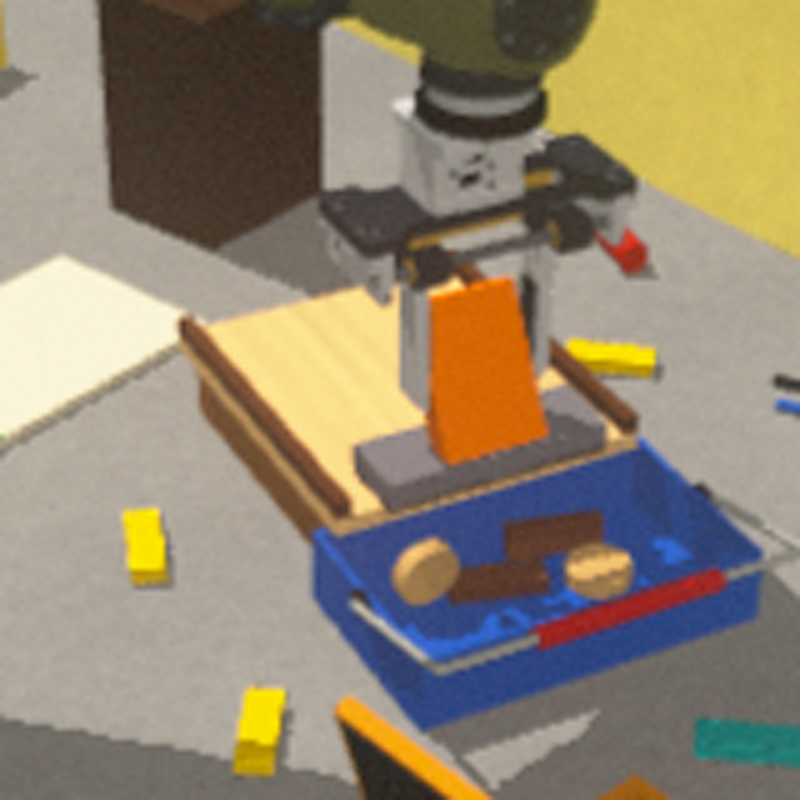

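View pics/t12.png

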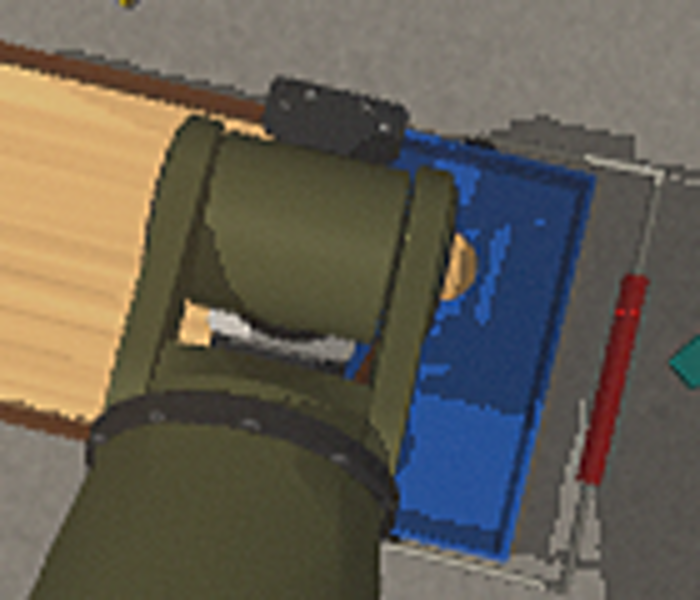

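Emit:
send_rows --commands '[[[0, 0, -0.01], 0], [[0, 0, -0.03], 0], [[0, 0, -0.05], 0], [[0, 0, -0.07], 0], [[0, 0, -0.085], 0], [[0, 0, -0.085], 0], [[0, 0, -0.085], 0], [[0, 0, -0.085], 0]]'

```text
clock: 13.67
eef_pos: [541.0, -75.5, 191.1]
eef_rot: [-3.14, 0.0, 1.353]
wrist_force: [0.6, 1.3, -3.6]
finger_gap: 69.6
```

```bash
python3 - <<'E'
from nav import *
s=manip.read_state();print(s["wrist_force"],s["moment"])
go([443.4,299,194],1.749)
shot("side","s13",(160,80,320,240),5)
E
```

```text
[ 0.59278655  1.25691857 -3.61913322] [-0.0985515   0.03441356  0.01206396]
shift m [ 0.3445 -0.1762 -0.0026] turn -0.3962 clock 13.6667 pos [541.  -75.5 191.1] rot [-3.14   0.     1.353]
```

View pics/s13.png

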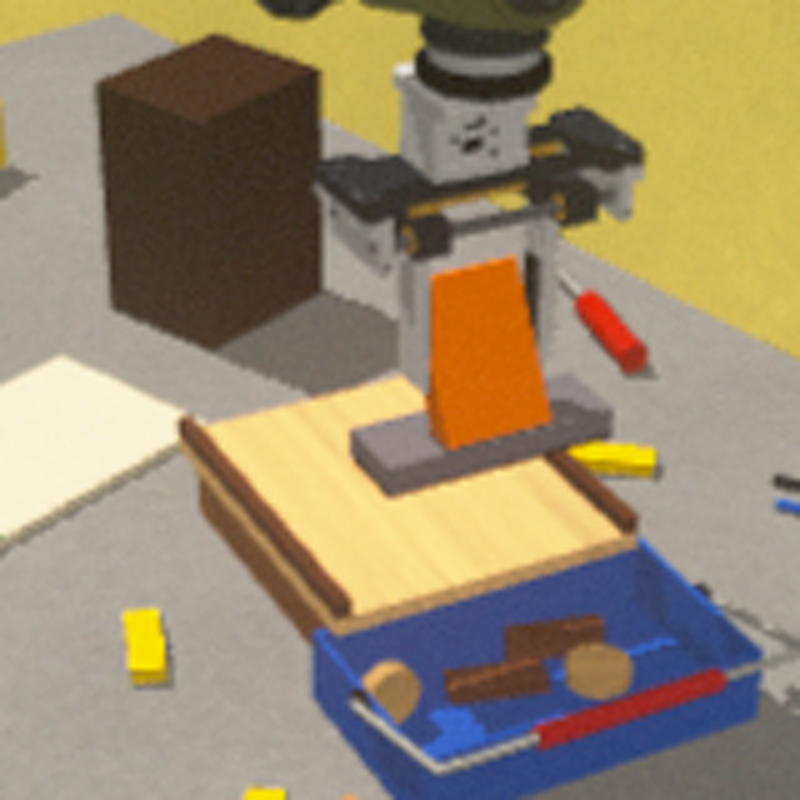

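Emit:
send_rows --commands '[[[0.035, -0.018, -0.002], -0.04], [[0.07, -0.036, -0.002], -0.08], [[0.105, -0.054, -0.002], -0.12], [[0.14, -0.072, -0.002], -0.16], [[0.175, -0.09, -0.002], -0.2], [[0.21, -0.108, -0.002], -0.24], [[0.245, -0.126, -0.002], -0.28], [[0.275, -0.141, -0.002], -0.32]]'

```text
clock: 14.38
eef_pos: [461.8, 225.5, 193.3]
eef_rot: [-3.14, 0.0, 1.675]
wrist_force: [1.4, -1.0, -4.3]
finger_gap: 69.8
```

```bash
python3 - <<'E'
from nav import *
go([443.4,299,100],1.749)
E
```

```text
shift m [ 0.0751 -0.0105  0.0933] turn -0.0736 clock 14.3833 pos [461.8 225.5 193.3] rot [-3.14   0.     1.675]
```

Emit:
send_rows --commands '[[[0.025, -0.004, 0], -0.03], [[0.05, -0.007, 0], -0.06], [[0.07, -0.01, 0], -0.074], [[0.073, -0.01, 0.025], -0.074], [[0.073, -0.01, 0.05], -0.074], [[0.073, -0.01, 0.075], -0.074], [[0.073, -0.01, 0.093], -0.074], [[0.073, -0.01, 0.093], -0.074]]'

```text
clock: 15.05
eef_pos: [443.7, 293.9, 96.7]
eef_rot: [-3.134, 0.003, 1.747]
wrist_force: [-0.2, -1.1, -3.6]
finger_gap: 69.8
```

```bash
python3 - <<'E'
from nav import *
go([443.4,299,53.2],1.749)
E
```

```text
shift m [0.0052 0.0009 0.0435] turn -0.002 clock 15.05 pos [443.7 293.9  96.7] rot [-3.134e+00  3.000e-03  1.747e+00]
```

Emit:
send_rows --commands '[[[0.004, 0, 0.008], 0], [[0.004, 0, 0.016], 0], [[0.004, 0, 0.024], 0], [[0.004, 0, 0.03], 0], [[0.004, 0, 0.035], 0], [[0.004, 0, 0.036], 0], [[0.004, 0, 0.036], 0], [[0.004, 0, 0.036], 0]]'

```text
clock: 15.72
eef_pos: [445.3, 299.0, 65.7]
eef_rot: [3.141, -0.0, 1.747]
wrist_force: [-0.1, 0.0, -2.6]
finger_gap: 69.8
```

```bash
python3 - <<'E'
from nav import *
go([443.4,299,53.0],1.749)
shot("side","s14",(100,60,260,220),5)
E
```

```text
shift m [ 0.0003 -0.0019  0.0126] turn -0.0022 clock 15.7167 pos [445.3 299.   65.7] rot [ 3.141 -0.     1.747]
```

View pics/s14.png

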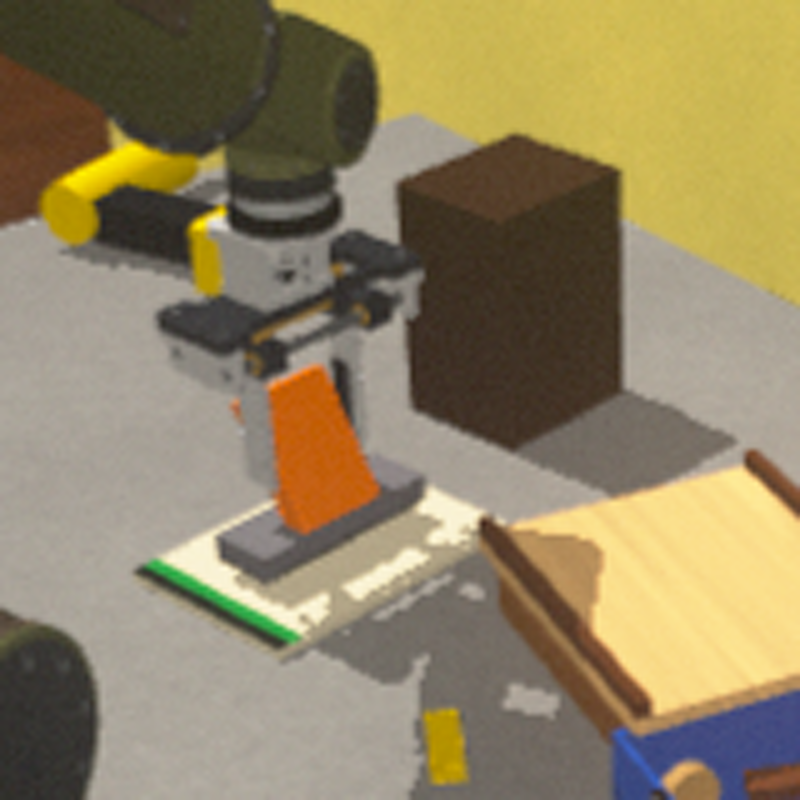

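Emit:
send_rows --commands '[[[0, 0, 0.004], 0], [[0, 0, 0.008], 0], [[0, 0, 0.01], 0], [[0, 0, 0.0115], 0], [[0, 0, 0.0125], 0], [[0, 0, 0.013], 0], [[0, 0, 0.013], 0], [[0, 0, 0.013], 0]]'

```text
clock: 16.43
eef_pos: [445.1, 298.9, 52.8]
eef_rot: [-3.141, 0.0, 1.747]
wrist_force: [-2.9, -2.1, 6.0]
finger_gap: 69.6
```

Contact (about 9 N of change). Release.

Emit:
send_rows --commands '[[[0, 0, 0], 0], [[0, 0, 0], 0], [[0, 0, 0], 0], [[0, 0, 0], 0], [[0, 0, 0], 0], [[0, 0, 0], 0], [[0, 0, 0], 0], [[0, 0, 0], 0]]' --hand -1

```text
clock: 17.1
eef_pos: [445.2, 298.9, 52.3]
eef_rot: [3.142, 0.0, 1.747]
wrist_force: [-0.3, -0.3, 0.0]
finger_gap: 93.8
```

Emit:
send_rows --commands '[[[0, 0, -0.01], 0], [[0, 0, -0.03], 0], [[0, 0, -0.06], 0], [[0, 0, -0.09], 0], [[0, 0, -0.12], 0], [[0, 0, -0.15], 0], [[0, 0, -0.18], 0], [[0, 0, -0.2], 0]]'

```text
clock: 17.77
eef_pos: [445.3, 299.0, 256.3]
eef_rot: [3.138, -0.001, 1.747]
wrist_force: [-0.6, 1.0, 0.2]
finger_gap: 94.1
```

Emit:
send_rows --commands '[[[0.03, 0, 0], 0], [[0.06, 0, 0], 0], [[0.09, 0, 0], 0], [[0.12, 0, 0], 0], [[0.15, 0, 0], 0], [[0.18, 0, 0], 0], [[0.18, 0, 0], 0], [[0.18, 0, 0], 0]]'

```text
clock: 18.43
eef_pos: [413.0, 477.0, 252.4]
eef_rot: [-3.141, 0.0, 1.749]
wrist_force: [1.0, 0.3, -0.0]
finger_gap: 93.9
```

```bash
python3 - <<'E'
from nav import *
s=manip.read_state();print(s["eef_pos"],s["wrist_force"],s["finger_gap"])
shot("side","s15",(100,60,340,240),3.3);shot("top","t15",None,1.5)
E
```

```text
[412.96372063 476.99177181 252.40755659] [ 0.96734817  0.3363592  -0.02657218] 93.91136802164986
```

View pics/s15.png

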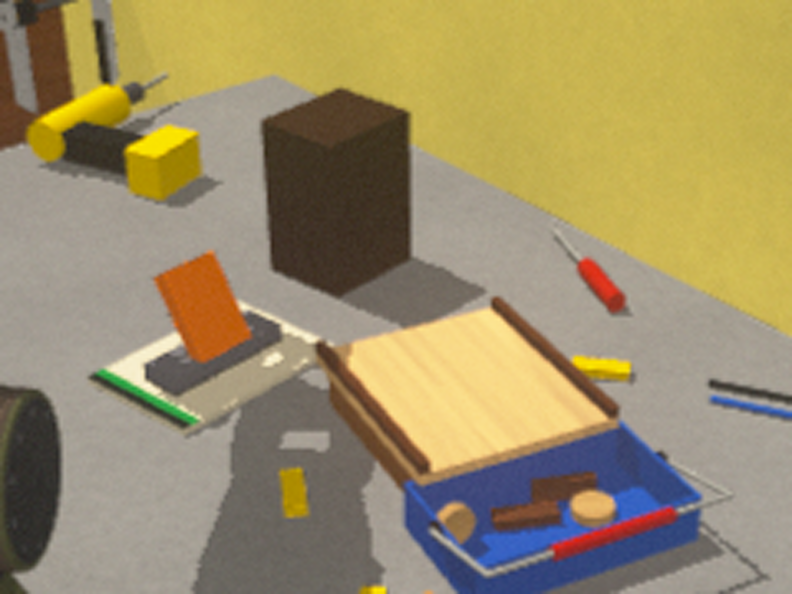

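View pics/t15.png

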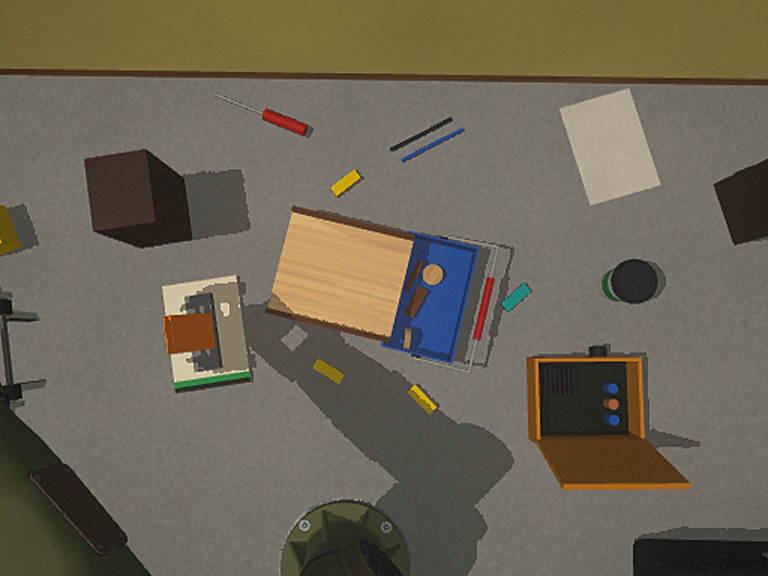

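All four chips are in the tote, the bail is folded away, and the scraper stands on the notepad. The cup and the loudspeaker look unmoved, and the arm touches nothing.

```bash
python3 - <<'E'
from cell import manip
print(manip.sign_off())
E
```

```text
the job is handed in; nothing more can be done
None
```

The job is done and handed in at about 18.5 s of the 72 s allowed; no verdict was reported.

- **Bail:** I pushed it over with closed fingers until it met the far stop. A camera fit put its joint at about 2.56 rad, against a stop of 2.55. The wrist force peaked at about 65 N there, under the 120 N limit.
- **Scraper grip:** I held the handle across its 70 mm width, not on the flat faces you named. The moves cannot tilt the tool, so the fingers could not follow the 30° lean. The grip held without slipping.
- **Wipe:** I set the scraper sole down behind the chips and wiped in one stroke past the edge, with the fingers above the block throughout. It first pressed on the board with about 26 N, so I eased it to 10–13 N before wiping.
- **Last pictures:** the board is empty and all four chips are in the tote. One disc is leaning on the tote's side wall, and the other three chips are on its floor. The bail is folded on the far side, and the scraper stands released on its sole on the notepad.
- **Bystanders:** the cup and the loudspeaker look where they were at the start. I compared them by eye, not by measurement. No check failed.

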